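Take the lint brush out of the dryer exhaust duct

ROBOT

A 7-joint arm with a two-finger parallel gripper is mounted at the origin on the work surface. World frame = base frame: x ahead of the robot, y to its left, z up, the work surface at z = 0. Lengths are in m, angles in rad, forces in N, time in s.
With the tool pointing down it reaches from about 0.4 to 0.85 m from the base axis. Payload 10.4 kg.
Tool frame: the origin (TCP) lies on the centre line of the jaws, within the pads' length; the fingertips stand 11 mm ahead of it and the grasp point (between the pads) lies 8 mm behind it (tip_reach is the distance from the TCP to the fingertips, in m); z points along the fingers, y is the line along which they close (so a half turn about z gives the same grasp; the last joint's range is limited). The gripper opens to 85 mm and grips with 20 to 120 N. Pads are 22 mm wide; open, the fingers measure 114 mm over their backs; the gripper's body (76 mm by 85 mm) begins 54 mm behind the grasp point. The pads swing forward as they close: fully open they stand 13 mm farther back than shut.
Start: joints at [1.115, 0.332, -0.065, 1.46, 0.022, 1.35, -0.088], TCP at [0.262, -0.567, 0.242] pointing down, gripper open.
Joint ranges: [-2.6, 2.6], [-0.5, 2.12], [-1.47, 1.34], [0.16, 2.42], [-1.27, 4.41], [0.06, 2.06], [-2.6, 2.6]. Speed limits (rad/s): [2.22, 2.22, 2.79, 2.79, 3.14, 3.14, 3.14].

INTERFACE

Orientations are given as a unit quaternion [x, y, z, w].
In Python, from workcell import get_obs, camera, hand_in, tip_reach gives the robot as it stands. The module is installed in compiled form; this text tells all that it offers.
- The arm moves only by the tool move_arm, never from a script. Its argument "plan" is a list of rows, each an object with "delta_pos": the shift along the tool's x, y, z in a scale on which 1.0 is 750 mm, a list of three; "turn": the turn, a rotation vector about the tool's x, y, z in a scale on which 1.0 is pi rad, a list of three; "fingers": the closure, from 0 (fully open) to 1 (shut). A call has 1 to 12 rows; each row is the pose to reach, as a shift and turn from the pose commanded when the call began, along the tool's axes at that moment; what a row does not reach only later rows make up. A row lasts 1/8 s, in which the tool goes at most 62.5 mm and 10.7 degrees, less where a joint would pass 70% of its speed; a pose out of reach is approached as far as the arm can. No shift or turn number may pass 1 either way. A call with a gripper value outside its range is refused whole. The fingers move at their own pace and stop on an object; "force" is the grip in N (left out, the last holds). Time passes only in rows, so rows that repeat a pose let the fingers close. It gives the time, the measured TCP pose, the force, the opening and the grip force at its end, in the units of the state.
- get_obs(): the state, without advancing time (a new reading comes with each control period).
- camera(name): name is "scene" or "top" or "wrist"; returns a dict with "color" (420x560x3 uint8, red, green, blue), "range_z" (420x560 float32, m along the optical axis (not along the pixel's ray), 0 where there is no reading), "fx", "fy", "cx", "cy" (pixels), "k1" (the pictures are not rectified: a ray, as slopes to the right and down, at radius r is drawn at 1 + k1 r^2 times it, then the intrinsics apply), "R" (3x3) and "t" (3): a world point X has camera coordinates R X + t; the wrist camera has in their place "tool_from_camera" (4x4, takes a point from camera to tool coordinates, whose origin is the TCP and whose axes are the flange's). Camera axes: x right, y down, z forward; pixel columns grow to the right and rows downward; lengths in m; the calibration is good to about 2 mm. A picture is of the moment at which its call begins: read the wrist's pose just before it.
- hand_in(): hands the job in; it is judged then, once.
The state is a dict: "clock": time; "joint_pos": joint angles; "joint_velocities": joint speeds; "tau": joint torques, N m; "position": TCP position; "ee_rot": TCP orientation; "ft_force": force on the tool from outside, world axes, zero at the start; "torque": the same for the moment, N m; "grip_width": opening from 0.0 (shut) to 1.0 (fully open); "grasp_force": force on a finger pad.
Only numpy, scipy, OpenCV 4.12 (cv2) and the standard library are available. Lean on these libraries where they do the work, as an engineer would, in place of code of your own. Each camera call takes 0.05 s, during which the arm holds its last target. There are 200 camera calls.

TASK

A blue lint brush was left lying inside the dryers' slim exhaust duct, next to a red-handled scraper and a hose clamp. Reach in through the open access hatch, take the brush alone and, as it is longer than the hatch, ease it out aslant, one end first, without forcing it against the sheet metal; leave the scraper and the clamp in the duct and do not disturb the things standing about on the counter. Finish while still holding the brush in the gripper, still, with the whole of it well clear above the duct and touching nothing else.

Things in the scene. Friction and masses are not known exactly. Their poses are not given: they have to be found in the camera images.
- duct: Fixed rigid galvanised duct on the counter, closed at both ends: 320 wide (own x), 640 long (own y), 90 high. Origin: centre of its underside; z up. Floor 4 thick (things inside lie 4 above the counter), roof 4 thick (underside at 86), walls 3. It lies across in front of the robot, turned up to 15 degrees either way. Two 80 mm pipes leave its far side at own y = -235 and 235, axis 45 high.
- hatch (a point): Centre of the open access hatch in the duct's roof, at the level of its rim's top, 94 above the counter, straight above the duct's origin; axes as the duct's. The opening is 240 (own x) by 210 (own y), with a dark steel rim 12 wide standing 4 above the roof. The roof is whole elsewhere.
- brush: Loose rigid lint brush, 330 long (own y), about 0.16 kg, balanced near its middle, lying flat on the duct's floor under the hatch, within 5 degrees of the duct's length, 42 to either side of the duct's centre line, its middle up to 40 from the hatch's along the duct: both ends are under the roof. Origin: underside, middle of its length; z up; +y to the handle.
- brush_handle_end (a point): Middle of the brush's handle end face, at own (0, 165, 10) of the brush. The blue handle is a straight flat-sided bar 24 wide (own x) and 20 high, from own y = -7 to +165: grip it across.
- brush_head_end (a point): Middle of the brush's head end face, at own (0, -165, 12.5) of the brush. The head runs from own y = -165 to -40: black bristle block 36 wide under a blue back, 25 high in all, rigid; between it and the handle a neck 14 wide.
- scraper: Loose scraper lying flat on the duct's floor in the other lane, about parallel to the brush, some 84 from it: red handle 26 wide, 18 high from own y = -7 to +98, steel blade 36 wide, 4 thick from own y = -95 to -25. Origin: underside, under the blade side end of the handle; stays in the duct.
- clamp: Loose steel hose clamp, a ring of 60 outer diameter and 12 high with its screw housing at own +y, lying on the duct's floor against the wall on the robot's side. Origin: underside, centre of the ring; stays in the duct.
- hatch_cover: The hatch's loose steel cover, 280 by 240 by 10 with a bow handle up to 38 high, lying on the counter at the robot's left. Origin: centre of its underside.
- detergent: White detergent bottle, 90 diameter, 220 high, standing on the counter at the right. Origin: centre of its underside.
- spray_can: Yellow spray can, 54 diameter, 170 high, standing on the counter at the right. Origin: centre of its underside.
- foil_tape: Roll of foil tape, 104 diameter, 48 high, lying flat on the counter at the right. Origin: centre of its underside.
- screwdriver: Red-handled screwdriver lying on top of the hatch cover, at the robot's left. Origin: underside, about the middle of its length.
Not all that is in view belongs to the job. There is more than one size of the foil_tape; the job needs the smaller.

How it is judged:
On the way:
1. the brush is held in the fingers with one end out above the hatch, the other still inside the duct (contact force between the fingers and brush above 1 N and ((z of brush_handle_end in the frame of duct above 0.12 m and z of brush_head_end in the frame of duct below 0.08 m) or (z of brush_head_end in the frame of duct above 0.12 m and z of brush_handle_end in the frame of duct below 0.08 m))), for 0.1 s.
At the end, for the whole second after the job is handed in: Both ends of the brush are at least 125 mm above the counter (about 30 mm above the hatch's rim), its middle within 300 mm of the hatch seen from above, it is held by the fingers, still (under 0.04 m/s), and touches neither the duct nor anything loose; scraper and clamp still lie inside the duct (z of each of brush_handle_end, brush_head_end in the frame of duct above 0.125 m and contact force between the fingers and brush above 1 N and contact force between brush and duct below 0.1 N and contact force between brush and scraper below 0.1 N and contact force between brush and clamp below 0.1 N and contact force between brush and hatch_cover below 0.1 N and contact force between brush and detergent below 0.1 N and contact force between brush and spray_can below 0.1 N and contact force between brush and foil_tape below 0.1 N and contact force between brush and screwdriver below 0.1 N and horizontal distance between brush and hatch below 0.3 m and linear speed of brush below 0.04 m/s and z of each of scraper, clamp in the frame of duct below 0.06 m and x of scraper in the frame of duct between -0.16 and 0.16 m and y of scraper in the frame of duct between -0.32 and 0.32 m and x of clamp in the frame of duct between -0.16 and 0.16 m and y of clamp in the frame of duct between -0.32 and 0.32 m); the arm keeps its last pose, push and grip.
It fails at once if the brush is forced against the duct (over 40 N) (contact force between brush and duct above 40 N).
It fails at once if something on the counter (hatch cover, detergent, spray can, foil tape, screwdriver) is shifted by more than 30 mm (distance of any of hatch_cover, detergent, spray_can, foil_tape, screwdriver from where it was at the start of the episode above 0.03 m).
It also fails if it takes over 45 s, if anything falls off the work surface, if the arm or the gripper's body presses on something with over 40 N, if the wrist force passes 120 N, or if a joint passes its speed limit or range.

## Working session

There is one attempt and no reset: what is moved stays moved. The work goes in short steps, Python scripts to look and compute and a tool call to move; the robot and the scene stay as the last step left them, time stands still between calls to the robot, and variables do not carry over. Pictures are saved under pics/ and viewed, at most 10 in all, crops included, and the job is handed in when it is done.

Besides the shell and the picture viewer there is one more tool, called after "Emit:" in YAML: its name, and indented under it one key for each argument. move_arm: Moves the arm, as the interface text tells. Its arguments: {"type":"object","properties":{"plan":{"type":"array","items":{"type":"object","properties":{"delta_pos":{"type":"array","items":{"type":"number"}},"turn":{"type":"array","items":{"type":"number"}},"fingers":{"type":"number"}}}},"force":{"type":"number"}},"required":["plan"]}

```bash
mkdir -p pics
cat > h.py <<'E'
import numpy as np, cv2
from workcell import get_obs, camera, hand_in, tip_reach
from scipy.spatial.transform import Rotation as Rn
def cam(name):
    o=get_obs(); c=camera(name)
    if name=="wrist":
        T=np.eye(4);T[:3,:3]=Rn.from_quat(o["ee_rot"]).as_matrix();T[:3,3]=o["position"]
        M=T@c["tool_from_camera"]; c["R"]=M[:3,:3].T; c["t"]=-c["R"]@M[:3,3]
    c["D"]=np.array([c["k1"],0,0,0,0.]);c["K"]=np.array([[c["fx"],0,c["cx"]],[0,c["fy"],c["cy"]],[0,0,1.]])
    return c
def save(c,f,box=None,s=1):
    im=c["color"][:,:,::-1]
    if box: im=im[box[1]:box[3],box[0]:box[2]]
    cv2.imwrite("pics/"+f,cv2.resize(im,None,fx=s,fy=s,interpolation=cv2.INTER_CUBIC))
def slopes(c,uv):
    # distortion: drawn = s*(1+k1 r^2), same as OpenCV's
    return cv2.undistortPoints(np.array(uv,float).reshape(-1,1,2),c["K"],c["D"]).reshape(-1,2)
def onplane(c,uv,z):
    s=slopes(c,uv); d=np.c_[s,np.ones(len(s))]@c["R"]; o=-c["R"].T@c["t"]
    return o+d*((z-o[2])/d[:,2])[:,None]
def depth(c,uv):
    uv=np.array(uv).reshape(-1,2);s=slopes(c,uv); z=c["range_z"][uv[:,1].astype(int),uv[:,0].astype(int)]
    return (np.c_[s,np.ones(len(s))]*z[:,None]-c["t"])@c["R"]
def proj(c,P):
    return cv2.projectPoints(np.array(P,float).reshape(-1,1,3),cv2.Rodrigues(c["R"])[0],c["t"],c["K"],c["D"])[0].reshape(-1,2)
E
python3 - <<'E'
from h import *
o=get_obs();print(o["clock"],o["position"],o["ee_rot"],o["grip_width"],tip_reach)
t=cam("top");save(t,"top.png",s=1.4);s=cam("scene");save(s,"scene.png",s=1.4)
print(-t["R"].T@t["t"],-s["R"].T@s["t"])
E
```

```text
0.0 [ 0.26200062 -0.56703902  0.241499  ] [ 9.76665243e-01  2.14766127e-01 -1.86399258e-04 -6.92290431e-04] 1.00003333197492 0.011
[ 0.15596302 -0.00914598  1.5293938 ] [ 1.36517225 -0.75903746  1.02376703]
```

View pics/top.png

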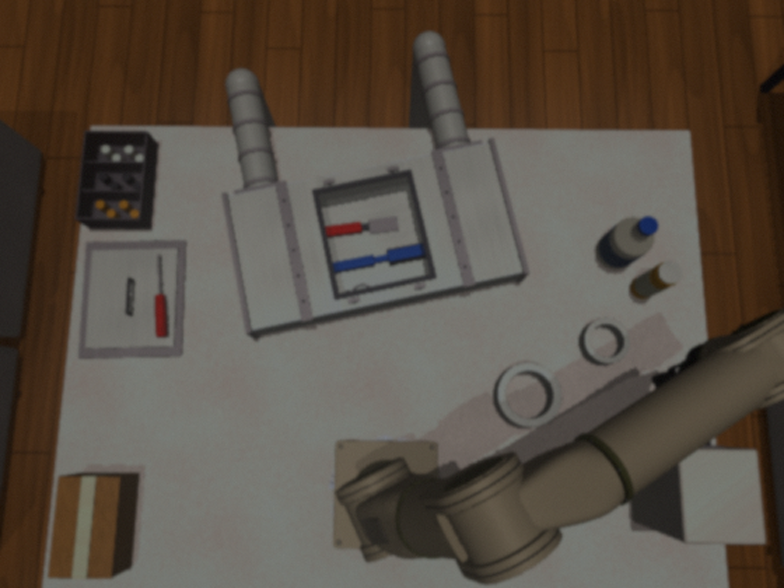

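View pics/scene.png

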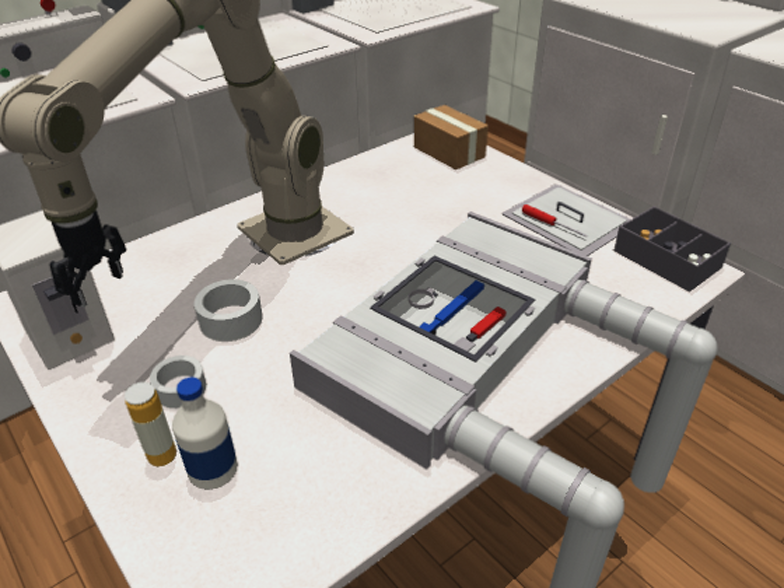

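Top view (1.4x): the hatch is centred near (374,235). The blue brush lies at (335–425, 250–265), handle left and wider head right. The red scraper is at (345–395, 228), and the clamp shows at (362,290) against the near wall.
Candidates for the brush: blue object in the hatch (380,258), blue detergent cap (648,226), red scraper (360,229), screwdriver (161,310). I choose (380,258) and check it in a close crop.

```bash
cat > m.py <<'E'
from h import *
t=cam("top");s=cam("scene");save(t,"crop.png",(215,110,320,220),6)
hsv=cv2.cvtColor(t["color"],cv2.COLOR_RGB2HSV)
def blob(m,box):
    k=np.zeros(m.shape,np.uint8);x0,y0,x1,y1=box;k[y0:y1,x0:x1]=m[y0:y1,x0:x1]
    n,l,st,_=cv2.connectedComponentsWithStats(k.astype(np.uint8));i=1+np.argmax(st[1:,4]);return (l==i)
def rect(P):
    (c,sz,a)=cv2.minAreaRect(P[:,:2].astype(np.float32)*1000);b=cv2.boxPoints((c,sz,a));return np.round(c),np.round(sz),a,np.round(b)
for nm,c,box in(("top",t,(220,115,320,215)),("scene",s,(265,180,385,255))):
    h=cv2.cvtColor(c["color"],cv2.COLOR_RGB2HSV)
    b=blob((h[...,0]>100)&(h[...,0]<130)&(h[...,1]>130)&(h[...,2]>40),box)
    r=blob(((h[...,0]<8)|(h[...,0]>172))&(h[...,1]>130)&(h[...,2]>40),box)
    for q,m,z in(("blue",b,.024),("red",r,.022)):
        v,u=np.nonzero(m);P=onplane(c,np.c_[u,v],z);print(nm,q,len(u),*rect(P),"depth z",np.median(depth(c,np.c_[u,v])[:,2]))
# hatch: opening in the top depth map: below roof
v,u=np.mgrid[100:260,150:385];uv=np.c_[u.ravel(),v.ravel()];P=depth(t,uv)
hi=((P[:,2]>.08)&(P[:,2]<.11)).reshape(u.shape)
full=np.zeros(t["range_z"].shape,np.uint8);full[100:260,150:385]=hi
n,l,st,_=cv2.connectedComponentsWithStats(full);i=1+np.argmax(st[1:,4]);R=l==i
v,u=np.nonzero(R);print("roof",rect(onplane(t,np.c_[u,v],.09)),"z",np.median(depth(t,np.c_[u,v])[:,2]))
cs,hh=cv2.findContours(R.astype(np.uint8),cv2.RETR_CCOMP,cv2.CHAIN_APPROX_NONE)
holes=[c for c,x in zip(cs,hh[0]) if x[3]>=0];c=max(holes,key=cv2.contourArea)
print("hole",rect(onplane(t,c.reshape(-1,2),.094)))
E
python3 m.py
```

```text
top blue 377 [534.  26.] [ 26. 212.] 12.187849998474121 [[499. 127.]
 [543. -80.]
 [569. -75.]
 [524. 133.]] depth z 0.026206085049356585
top red 168 [605. 109.] [23. 84.] 8.990978240966797 [[587. 149.]
 [601.  66.]
 [623.  69.]
 [610. 153.]] depth z 0.02105216459946457
scene blue 400 [525.  94.] [ 33. 215.] 10.473801612854004 [[489. 197.]
 [528. -15.]
 [561.  -9.]
 [521. 203.]] depth z 0.024824412265394585
scene red 236 [611. 114.] [ 32. 115.] 8.794421195983887 [[586. 168.]
 [604.  55.]
 [635.  60.]
 [618. 173.]] depth z 0.023013018598161405
roof (array([634.,  49.]), array([453., 647.]), 12.817058563232422, array([[ 341.,  315.],
       [ 485., -316.],
       [ 926., -216.],
       [ 783.,  415.]], dtype=float32)) z 0.09057823036444988
hole (array([575.,  37.]), array([243., 215.]), 12.764986991882324, array([[433., 114.],
       [480., -95.],
       [718., -41.],
       [670., 168.]], dtype=float32))
```

View pics/crop.png

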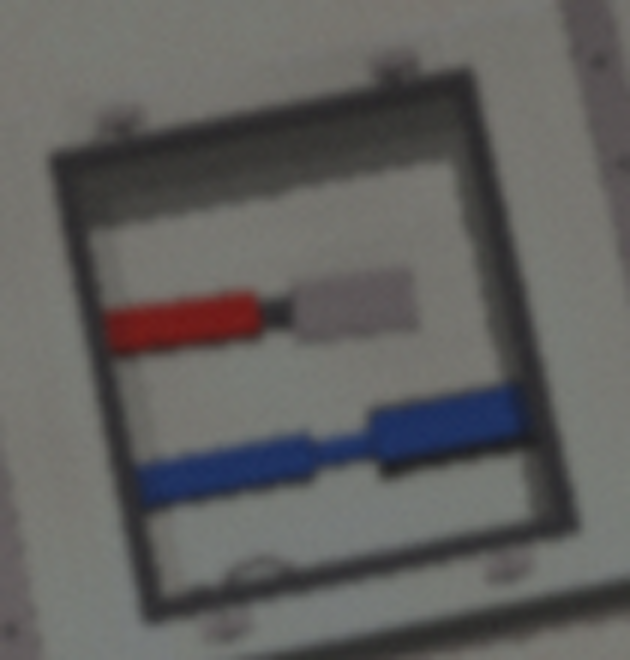

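The crop confirms it: a blue brush with its bar handle at left (crop 140–315, ~470), a thin neck, then a wider blue head over black bristles at right. The red scraper is above it and the clamp arc below. Next I fix the brush axis and scale.

Run:
```python
from h import *
t=cam("top")
h=cv2.cvtColor(t["color"],cv2.COLOR_RGB2HSV);m=(h[...,0]>100)&(h[...,0]<130)&(h[...,1]>130)&(h[...,2]>40)
m[:115]=0;m[215:]=0;m[:,:220]=0;m[:,320:]=0
v,u=np.nonzero(m)
pt=lambda a,z:onplane(t,[[215+a[0]/6-.5,110+a[1]/6-.5]],z)[0]
P=onplane(t,np.c_[u,v],.024)
hs,ne=pt((315,450),.024),pt((370,428),.029);print("handle start, head start",hs,ne)
for nm,sel in(("handle",P[:,1]>hs[1]+.008),):
    Q=P[sel][:,:2];vx,vy,x0,y0=cv2.fitLine(Q.astype(np.float32),cv2.DIST_L2,0,.01,.01).ravel()
    if vy<0:vx,vy=-vx,-vy
    print(nm,x0,y0,vx,vy,"yaw deg",np.degrees(np.arctan2(-vx,vy)),"visible to",Q[:,1].max())
# whole-brush axis: column-wise centres
Hc=P[P[:,1]>hs[1]+.008][:,:2].mean(0)
Pd=onplane(t,np.c_[u,v],.029);Kc=Pd[Pd[:,1]<ne[1]-.005][:,:2].mean(0);d=Hc-Kc;print("head c",Kc,"handle c",Hc,"yaw",np.degrees(np.arctan2(-d[0],d[1])))
a=np.radians(12.77);R=np.array([[np.cos(a),np.sin(a)],[-np.sin(a),np.cos(a)]]);H=np.array([.575,.037])
R=np.array([[np.cos(a),-np.sin(a)],[np.sin(a),np.cos(a)]])
for q in(hs[:2],ne[:2],Hc,Kc):print("duct frame",R.T@(q-H))
```

```text
handle start, head start [0.53307148 0.03590067 0.024     ] [0.54455884 0.00566815 0.029     ]
handle 0.5201795 0.08645885 -0.20535219 0.9786881 yaw deg 11.850117 visible to 0.13142461013341797
head c [ 0.54625878 -0.03793051] handle c [0.52017949 0.08645885] yaw 11.841038544809196
duct frame [-0.04113442  0.00819565]
duct frame [-0.03661373 -0.02382822]
duct frame [-0.04253225  0.0603529 ]
duct frame [-0.04459279 -0.06672422]
```

```bash
cat >> h.py <<'E'
YAW=np.radians(11.85)
def pose(th=0,yaw=YAW):  # tool: x to the handle, y across, z down; th raises the handle end
    c,s=np.cos(yaw),np.sin(yaw)
    R0=np.array([[-s,c,0],[c,s,0],[0,0,-1.]]).T
    return Rn.from_matrix(R0)*Rn.from_rotvec([0,np.radians(th),0])
def delta(p,th=0):
    o=get_obs();R=Rn.from_quat(o["ee_rot"]);T=pose(th)
    print("dpos",np.round(R.inv().apply(np.array(p)-o["position"]),4),"turn",np.round((R.inv()*T).as_rotvec(),4))
E
python3 - <<'E'
from h import *
print(pose(30).as_matrix().round(2))
delta([.40,-.25,.34]);delta([.521,.082,.28])
E
```

```text
[[-0.18  0.98 -0.1 ]
 [ 0.85  0.21  0.49]
 [ 0.5   0.   -0.87]]
dpos [ 0.2583 -0.2302 -0.0979] turn [-5.0000e-04 -3.0000e-04 -1.3448e+00]
dpos [ 0.5074 -0.4808 -0.0378] turn [-5.0000e-04 -3.0000e-04 -1.3448e+00]
```

Units first: shifts go in shares of 750 mm and turns go in shares of pi rad. So 0.507 m / 0.75 = 0.676, -0.28 m / 0.75 = -0.3733, -0.34 rad / 3.1416 = -0.1082.

Emit:
move_arm:
  plan:
    - {"delta_pos": [0, 0, -0.08], "turn": [0, 0, 0], "fingers": 0}
    - {"delta_pos": [0.0533, -0.0467, -0.1333], "turn": [0, 0, -0.0541], "fingers": 0.2}
    - {"delta_pos": [0.1067, -0.0933, -0.1333], "turn": [0, 0, -0.1082], "fingers": 0.3}
    - {"delta_pos": [0.16, -0.1467, -0.1333], "turn": [0, 0, -0.1592], "fingers": 0.35}
    - {"delta_pos": [0.2133, -0.2, -0.1333], "turn": [0, 0, -0.2069], "fingers": 0.35}
    - {"delta_pos": [0.2667, -0.2533, -0.1333], "turn": [0, 0, -0.2546], "fingers": 0.35}
    - {"delta_pos": [0.3333, -0.3133, -0.1333], "turn": [0, 0, -0.3024], "fingers": 0.35}
    - {"delta_pos": [0.4, -0.3733, -0.1333], "turn": [0, 0, -0.3501], "fingers": 0.35}
    - {"delta_pos": [0.4667, -0.44, -0.1333], "turn": [0, 0, -0.3979], "fingers": 0.35}
    - {"delta_pos": [0.5333, -0.5067, -0.1333], "turn": [0, 0, -0.4281], "fingers": 0.35}
    - {"delta_pos": [0.6133, -0.5733, -0.1067], "turn": [0, 0, -0.4281], "fingers": 0.35}
    - {"delta_pos": [0.676, -0.6413, -0.0533], "turn": [0, 0, -0.4281], "fingers": 0.35}
  force: 40

```text
clock: 1.75
position: [0.5028, 0.0328, 0.3063]
ee_rot: [0.63, 0.776, 0.001, 0.001]
ft_force: [0.7, -0.4, -0.3]
grip_width: 0.656
grasp_force: 0.0
```

Run:
```python
from h import *
o=get_obs();print(o["clock"],o["position"],o["joint_pos"].round(2) if hasattr(o["joint_pos"],'round') else o["joint_pos"],o["grip_width"],o["ft_force"])
delta([.521,.082,.28])
c=cam("wrist");save(c,"w1.png",s=1.4)
print(proj(c,[[.521,.082,.024],[.521,.082,.018]])*1.4)
```

```text
1.75 [0.50283212 0.03282404 0.30629805] [ 0.53  0.08 -0.72  1.64  0.06  1.43  0.01] 0.6555017215955339 [ 0.71750014 -0.40216898 -0.31981412]
dpos [0.0444 0.0278 0.0263] turn [ 0.0026  0.0009 -0.0001]
[[417.8197228  187.60129508]
 [417.37323618 187.14107539]]
```

View pics/w1.png

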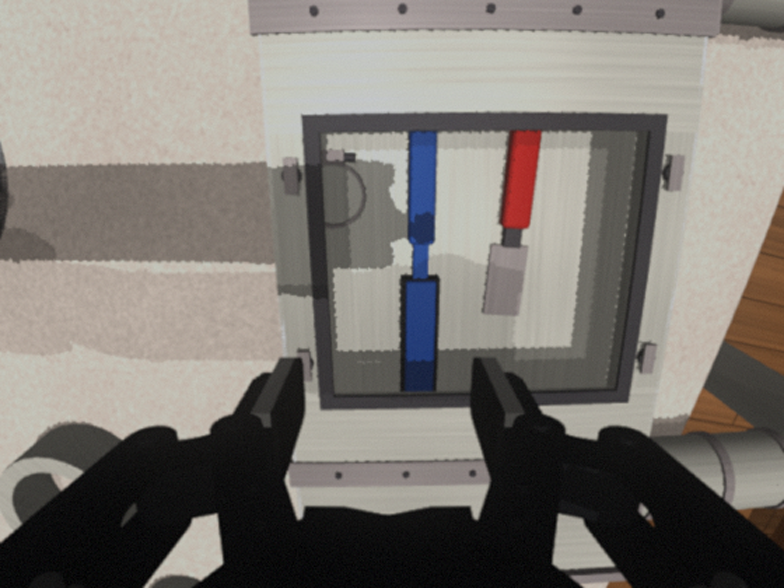

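Wrist view (1.4x): the brush handle is at (423,130–240), the neck at (420,260), the head at (420,275–390), the scraper is to its right at (520,180) and the clamp to the left at (335,195). The predicted grip point (418,187) falls on the handle, about 4 mm off centre. I'll move over it and refine.

To row units: 0.06 m / 0.75 = 0.08, 0.03 m / 0.75 = 0.04.

Emit:
move_arm:
  plan:
    - {"delta_pos": [0.0267, 0.02, 0.04], "turn": [0, 0, 0], "fingers": 0.4}
    - {"delta_pos": [0, 0, 0.08], "turn": [0, 0, 0], "fingers": 0.4}
    - {"delta_pos": [0, 0, 0.08], "turn": [0, 0, 0], "fingers": 0.4}
    - {"delta_pos": [0, 0, 0.08], "turn": [0, 0, 0], "fingers": 0.4}

```text
clock: 2.3
position: [0.5022, 0.0311, 0.2465]
ee_rot: [0.63, 0.776, 0.0, 0.0]
ft_force: [0.6, -0.3, 0.3]
grip_width: 0.596
grasp_force: 0.0
```

```bash
cat > m2.py <<'E'
from h import *
o=get_obs();print(o["clock"],o["position"],np.array(o["joint_pos"]).round(2),o["grip_width"],np.abs(o["joint_velocities"]).max())
c=cam("wrist")
h=cv2.cvtColor(c["color"],cv2.COLOR_RGB2HSV);m=((h[...,0]>100)&(h[...,0]<130)&(h[...,1]>130)&(h[...,2]>30)).astype(np.uint8)
n,l,st,_=cv2.connectedComponentsWithStats(m);i=1+np.argmax(st[1:,4]);v,u=np.nonzero(l==i);print(st[i])
P=onplane(c,np.c_[u,v],.024)[:,:2];d=np.array([-np.sin(YAW),np.cos(YAW)]);n=np.array([d[1],-d[0]])
sv,w=P@d,P@n
b=np.arange(sv.min(),sv.max(),.004);W=[(round(x*1e3),round(np.ptp(w[(sv>=x)&(sv<x+.004)])*1e3),round((w[(sv>=x)&(sv<x+.004)].max()+w[(sv>=x)&(sv<x+.004)].min())*500,1)) for x in b if ((sv>=x)&(sv<x+.004)).sum()>3]
print(W)
print("s of grip .521,.082:",np.array([.521,.082])@d,np.array([.521,.082])@n)
z=depth(c,np.c_[u,v])[:,2];print("depth z",np.median(z))
# hatch rim hole, from depth
vv,uu=np.mgrid[0:420,0:560];Q=depth(c,np.c_[uu.ravel(),vv.ravel()]);k=(Q[:,2]>.08)&(Q[:,2]<.105)
q=(Q[k][:,:2]-[.575,.037])@np.array([n,d]).T
for nm,a in (("x",0),("y",1)):
    e=q[np.abs(q[:,1-a])<.06][:,a];e=np.sort(e);e=e[np.abs(e)<.2];print(nm,"inner edges",e[e<0].max() if (e<0).any() else None,e[e>0].min() if (e>0).any() else None)
E
python3 m2.py
```

```text
2.3 [0.5022087  0.03109434 0.24653544] [ 0.53  0.12 -0.72  1.74  0.08  1.32 -0.  ] 0.5956466664892969 0.015609316779948496
[ 296   89   23  123 2308]
[(-109, 13, np.float64(530.2)), (-105, 12, np.float64(529.6)), (-101, 12, np.float64(529.5)), (-97, 12, np.float64(529.4)), (-93, 12, np.float64(529.3)), (-89, 12, np.float64(529.2)), (-85, 11, np.float64(529.6)), (-81, 11, np.float64(529.5)), (-77, 20, np.float64(530.5)), (-73, 21, np.float64(529.9)), (-69, 21, np.float64(529.8)), (-65, 21, np.float64(529.7)), (-61, 21, np.float64(529.6)), (-57, 21, np.float64(529.5)), (-53, 22, np.float64(530.0)), (-49, 21, np.float64(529.9)), (-45, 21, np.float64(529.8)), (-41, 21, np.float64(529.7)), (-37, 21, np.float64(529.6)), (-33, 22, np.float64(530.0)), (-29, 22, np.float64(529.9)), (-25, 22, np.float64(529.9)), (-21, 22, np.float64(529.8)), (-17, 22, np.float64(529.7)), (-13, 22, np.float64(529.6)), (-9, 22, np.float64(529.5)), (-5, 21, np.float64(529.9)), (-1, 21, np.float64(529.8)), (3, 21, np.float64(529.8)), (7, 21, np.float64(529.7)), (11, 22, np.float64(530.1)), (15, 22, np.float64(530.0)), (19, 21, np.float64(529.9))]
s of grip .521,.082: -0.026734990652135582 0.526735455684189
depth z 0.02405256492431871
x inner edges -0.11679820615421858 0.12030097582081582
y inner edges -0.10665065097901309 0.10014421817563876
```

```bash
python3 -c "
from h import *
delta([.525,.0745,.13]);delta([.525,.0745,.019])"
```

```text
dpos [0.0376 0.0308 0.1169] turn [0.0017 0.0003 0.0004]
dpos [0.0376 0.0306 0.2279] turn [0.0017 0.0003 0.0004]
```

To row units: 0.2 m / 0.75 = 0.2667, 0.037 m / 0.75 = 0.0493.

Emit:
move_arm:
  plan:
    - {"delta_pos": [0.0493, 0.04, 0.04], "turn": [0, 0, 0], "fingers": 0.4}
    - {"delta_pos": [0.05, 0.0407, 0.1067], "turn": [0, 0, 0], "fingers": 0.4}
    - {"delta_pos": [0.05, 0.0407, 0.1467], "turn": [0, 0, 0], "fingers": 0.4}
    - {"delta_pos": [0.05, 0.0407, 0.1867], "turn": [0, 0, 0], "fingers": 0.4}
    - {"delta_pos": [0.05, 0.0407, 0.2267], "turn": [0, 0, 0], "fingers": 0.4}
    - {"delta_pos": [0.05, 0.0407, 0.2533], "turn": [0, 0, 0], "fingers": 0.4}
    - {"delta_pos": [0.05, 0.0407, 0.2667], "turn": [0, 0, 0], "fingers": 0.4}
    - {"delta_pos": [0.05, 0.0407, 0.2667], "turn": [0, 0, 0], "fingers": 0.4}

```text
clock: 3.35
position: [0.5242, 0.074, 0.0459]
ee_rot: [0.63, 0.776, 0.0, -0.0]
ft_force: [-0.3, 0.2, -0.4]
grip_width: 0.602
grasp_force: 0.0
```

Run:
```python
from h import *
o=get_obs();print(o["clock"],o["position"],o["ft_force"],np.array(o["joint_pos"]).round(2));delta([.525,.0745,.019])
c=cam("wrist");save(c,"w2.png",s=1.2)
```

```text
3.35 [0.52419182 0.07397303 0.04589309] [-0.25880798  0.15749087 -0.37981586] [ 0.37  0.42 -0.69  1.88  0.32  0.95 -0.27]
dpos [0.0003 0.0009 0.0269] turn [ 0.     -0.0001  0.0002]
```

View pics/w2.png

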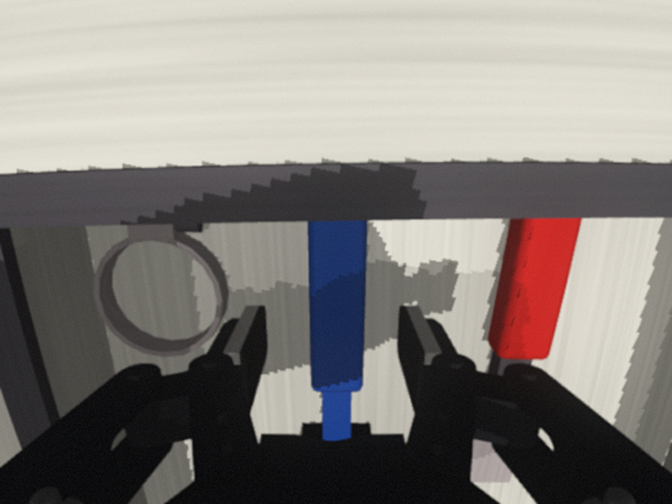

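The brush handle at (336,220–390) lies centred between the fingers (250 and 414). The clamp at (160,290) and the scraper at (535,290) are clear of both, and the rim edge at y≈220 is clear of the gripper. Descend and grip.

To row units: 0.027 m / 0.75 = 0.036, 0.025 m / 0.75 = 0.0333.

Emit:
move_arm:
  plan:
    - {"delta_pos": [0, 0.0013, 0.0133], "turn": [0, 0, 0], "fingers": 0.48}
    - {"delta_pos": [0, 0.0013, 0.024], "turn": [0, 0, 0], "fingers": 0.48}
    - {"delta_pos": [0, 0.0013, 0.0333], "turn": [0, 0, 0], "fingers": 0.48}
    - {"delta_pos": [0, 0.0013, 0.036], "turn": [0, 0, 0], "fingers": 0.48}
    - {"delta_pos": [0, 0.0013, 0.036], "turn": [0, 0, 0], "fingers": 0.48}
    - {"delta_pos": [0, 0.0013, 0.036], "turn": [0, 0, 0], "fingers": 0.8}
    - {"delta_pos": [0, 0.0013, 0.036], "turn": [0, 0, 0], "fingers": 1.0}
    - {"delta_pos": [0, 0.0013, 0.036], "turn": [0, 0, 0], "fingers": 1.0}
    - {"delta_pos": [0, 0.0013, 0.036], "turn": [0, 0, 0], "fingers": 1.0}
    - {"delta_pos": [0, 0.0013, 0.036], "turn": [0, 0, 0], "fingers": 1.0}
  force: 80

```text
clock: 4.65
position: [0.5254, 0.0742, 0.0194]
ee_rot: [0.63, 0.776, 0.0, 0.0]
ft_force: [-1.1, 0.2, 4.8]
grip_width: 0.259
grasp_force: 79.3
```

```bash
cat > plan.py <<'E'
import numpy as np
# brush+gripper outline points (s,n) about the TCP, mm
L=lambda a,b,n:[(s,n) for s in np.arange(a,b+.1,3)]
B=np.array(L(-200,130,-15.4)+L(-75,130,4.6)+L(-200,-75,9.6)+[(-200,-3),(130,-5)]);G=np.array(L(-42,42,62)+[(-42,n) for n in range(62,150,4)]+[(42,n) for n in range(62,150,4)]+L(-12,12,-12))
def clr(P):
    y,z=P.T;r=np.full(len(y),1e9)
    for sg in(-1,1):
        dy=103-sg*y;dz=np.maximum(z-94,86-z);r=np.minimum(r,np.hypot(np.maximum(dy,0),np.maximum(dz,0)) if False else np.where((dy>0)|(dz>0),np.hypot(np.maximum(dy,0),np.maximum(dz,0)),-np.minimum(-dy,-dz)))
    return min(r.min(),(z-4).min(),(317-abs(y)).min())
K=[(50,20,0),(50,45,0),(-35,50,0),(-35,60,4),(-35,80,12),(-30,98,19),(-20,112,24),(0,135,30),(30,160,30),(60,190,30),(90,225,30),(90,250,30)]
for a,b in zip(K,K[1:]):
    m=[1e9,1e9]
    for f in np.linspace(0,1,11):
        y,z,t=np.array(a)*(1-f)+np.array(b)*f;t=np.radians(t);R=np.array([[np.cos(t),-np.sin(t)],[np.sin(t),np.cos(t)]])
        for i,Q in enumerate((B,G)): m[i]=min(m[i],clr(Q@R.T+[y,z]))
    t=np.radians(b[2]);print(b,"clear brush %.1f grip %.1f"%tuple(m),"ends z",round(b[1]+130*np.sin(t)-5*np.cos(t)),round(b[1]-200*np.sin(t)-15*np.cos(t)))
E
python3 plan.py
```

```text
(50, 45, 0) clear brush 0.6 grip 4.0 ends z 40 30
(-35, 50, 0) clear brush 25.6 grip 17.0 ends z 45 35
(-35, 60, 4) clear brush 15.7 grip 31.6 ends z 64 31
(-35, 80, 12) clear brush 7.5 grip 33.1 ends z 102 24
(-30, 98, 19) clear brush 4.0 grip 40.4 ends z 136 19
(-20, 112, 24) clear brush 0.6 grip 50.7 ends z 160 17
(0, 135, 30) clear brush -0.2 grip 60.7 ends z 196 22
(30, 160, 30) clear brush -3.8 grip 81.9 ends z 221 47
(60, 190, 30) clear brush -3.3 grip 83.7 ends z 251 77
(90, 225, 30) clear brush -3.1 grip 92.6 ends z 286 112
(90, 250, 30) clear brush 32.7 grip 115.9 ends z 311 137
```

```bash
sed -i 's/^K=.*/K=[(50,20,0),(50,45,0),(-35,50,0),(-35,60,4),(-36,80,12),(-30,90,16),(-10,98,20),(15,112,25),(45,128,30),(80,146,30),(110,165,30),(110,190,30),(110,220,30),(110,260,30)]/' plan.py
cat >> plan.py <<'E'
H=np.array([.575,.037]);d=np.array([-.2054,.9787])
print("world offsets: tool-x shift = y-50, up = z-19.4; turn y = th")
E
python3 plan.py
```

```text
(50, 45, 0) clear brush 0.6 grip 4.0 ends z 40 30
(-35, 50, 0) clear brush 25.6 grip 17.0 ends z 45 35
(-35, 60, 4) clear brush 15.7 grip 31.6 ends z 64 31
(-36, 80, 12) clear brush 8.3 grip 33.1 ends z 102 24
(-30, 90, 16) clear brush 7.8 grip 40.1 ends z 121 20
(-10, 98, 20) clear brush 7.5 grip 46.7 ends z 138 16
(15, 112, 25) clear brush 9.5 grip 57.8 ends z 162 14
(45, 128, 30) clear brush 9.5 grip 51.1 ends z 189 15
(80, 146, 30) clear brush 10.7 grip 44.5 ends z 207 33
(110, 165, 30) clear brush 28.7 grip 44.5 ends z 226 52
(110, 190, 30) clear brush 35.0 grip 54.6 ends z 251 77
(110, 220, 30) clear brush 35.3 grip 79.6 ends z 281 107
(110, 260, 30) clear brush 47.5 grip 109.6 ends z 321 147
world offsets: tool-x shift = y-50, up = z-19.4; turn y = th
```

To row units: -0.085 m / 0.75 = -0.1133, -0.08 m / 0.75 = -0.1067.

Emit:
move_arm:
  plan:
    - {"delta_pos": [0, 0, -0.0107], "turn": [0, 0, 0], "fingers": 1.0}
    - {"delta_pos": [0, 0, -0.0213], "turn": [0, 0, 0], "fingers": 1.0}
    - {"delta_pos": [0, 0, -0.0347], "turn": [0, 0, 0], "fingers": 1.0}
    - {"delta_pos": [-0.0133, 0, -0.0373], "turn": [0, 0, 0], "fingers": 1.0}
    - {"delta_pos": [-0.0333, 0, -0.04], "turn": [0, 0, 0], "fingers": 1.0}
    - {"delta_pos": [-0.0533, 0, -0.04], "turn": [0, 0, 0], "fingers": 1.0}
    - {"delta_pos": [-0.0733, 0, -0.04], "turn": [0, 0, 0], "fingers": 1.0}
    - {"delta_pos": [-0.0933, 0, -0.04], "turn": [0, 0, 0], "fingers": 1.0}
    - {"delta_pos": [-0.1067, 0, -0.04], "turn": [0, 0, 0], "fingers": 1.0}
    - {"delta_pos": [-0.1133, 0, -0.04], "turn": [0, 0, 0], "fingers": 1.0}
    - {"delta_pos": [-0.1133, 0, -0.04], "turn": [0, 0, 0], "fingers": 1.0}
  force: 100

```text
clock: 6.02
position: [0.5424, -0.0092, 0.0487]
ee_rot: [0.63, 0.776, 0.0, -0.0]
ft_force: [0.4, 0.5, -2.2]
grip_width: 0.25
grasp_force: 98.5
```

Run:
```python
from h import *
o=get_obs();print(o["clock"],o["position"],o["ft_force"],o["torque"],o["grasp_force"],np.array(o["joint_pos"]).round(2))
d=np.array([-.2054,.9787]);print("y",(o["position"][:2]@d+.0852)*1e3)
c=cam("wrist");save(c,"w3.png",s=1.2)
```

```text
6.025 [ 0.54244882 -0.009204    0.04872862] [ 0.44079932  0.5303389  -2.23447953] [ 0.06864212  0.05808785 -0.00358618] 98.46748352050781 [ 0.49  0.43 -0.66  1.85  0.32  0.97 -0.1 ]
y -35.226938492299396
```

View pics/w3.png

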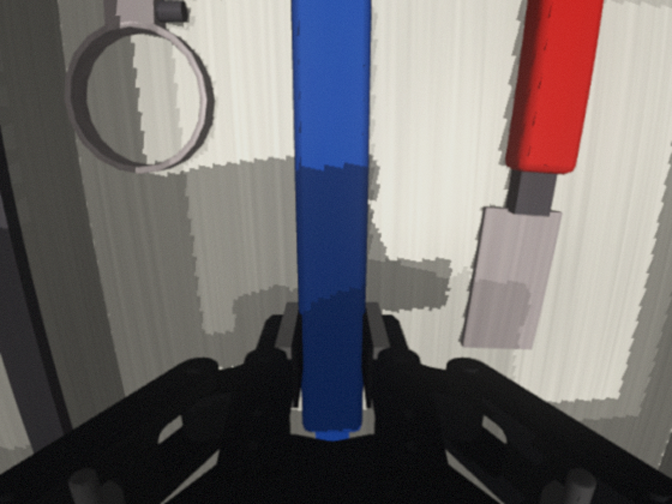

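The brush hangs straight between the pads, parallel to the tool axis. The clamp (140,95) and scraper (530,180) are still on the floor. I'll check the handle end against the rim.

```bash
python3 - <<'E'
from h import *
d=np.array([-.2054,.9787])
for nm,box in(("top",(220,115,320,215)),("scene",(240,150,400,280))):
    c=cam(nm);h=cv2.cvtColor(c["color"],cv2.COLOR_RGB2HSV);m=((h[...,0]>100)&(h[...,0]<130)&(h[...,1]>130)&(h[...,2]>30)).astype(np.uint8)
    k=np.zeros_like(m);x0,y0,x1,y1=box;k[y0:y1,x0:x1]=m[y0:y1,x0:x1];v,u=np.nonzero(k)
    P=onplane(c,np.c_[u,v],.053);s=(P[:,:2]@d+.0852)*1e3;print(nm,len(s),np.sort(s)[[0,-5,-2,-1]].round(),u.min(),u.max(),v.min(),v.max())
    for zz in(.094,):
        print(" +edge px of rim at brush:",proj(c,[list(np.array([.5424,-.0092])+d*(.1035+.0352))+[zz]]), "end px",proj(c,[list(np.array([.5424,-.0092])+d*.130)+[.053]]))
E
sed 's/(-35,50,0),(-35,60,4),(-36,80,12),(-30,90,16)/(-41,50,0),(-41,60,4),(-41,78,12),(-35,89,16)/' plan.py | python3 -
```

```text
top 163 [-5. 92. 94. 94.] 242 272 182 191
 +edge px of rim at brush: [[237.58995529 184.7374591 ]] end px [[241.34349108 187.30103688]]
scene 172 [-64.  95.  97.  98.] 296 331 205 235
 +edge px of rim at brush: [[330.93667679 194.90181369]] end px [[328.69650876 206.47290968]]
(50, 45, 0) clear brush 0.6 grip 4.0 ends z 40 30
(-41, 50, 0) clear brush 25.6 grip 17.0 ends z 45 35
(-41, 60, 4) clear brush 20.0 grip 26.9 ends z 64 31
(-41, 78, 12) clear brush 13.5 grip 29.5 ends z 100 22
(-35, 89, 16) clear brush 9.0 grip 36.8 ends z 120 19
(-10, 98, 20) clear brush 7.7 grip 44.3 ends z 138 16
(15, 112, 25) clear brush 9.5 grip 57.8 ends z 162 14
(45, 128, 30) clear brush 9.5 grip 51.1 ends z 189 15
(80, 146, 30) clear brush 10.7 grip 44.5 ends z 207 33
(110, 165, 30) clear brush 28.7 grip 44.5 ends z 226 52
(110, 190, 30) clear brush 35.0 grip 54.6 ends z 251 77
(110, 220, 30) clear brush 35.3 grip 79.6 ends z 281 107
(110, 260, 30) clear brush 47.5 grip 109.6 ends z 321 147
world offsets: tool-x shift = y-50, up = z-19.4; turn y = th
```

To row units: -0.049 m / 0.75 = -0.0653, -0.045 m / 0.75 = -0.06, 0.35 rad / 3.1416 = 0.1114.

Emit:
move_arm:
  plan:
    - {"delta_pos": [-0.008, 0, -0.0027], "turn": [0, 0, 0], "fingers": 1.0}
    - {"delta_pos": [-0.008, 0, -0.008], "turn": [0, 0.0111, 0], "fingers": 1.0}
    - {"delta_pos": [-0.008, 0, -0.0147], "turn": [0, 0.0223, 0], "fingers": 1.0}
    - {"delta_pos": [-0.008, 0, -0.0267], "turn": [0, 0.0446, 0], "fingers": 1.0}
    - {"delta_pos": [-0.008, 0, -0.0387], "turn": [0, 0.0668, 0], "fingers": 1.0}
    - {"delta_pos": [-0.004, 0, -0.0467], "turn": [0, 0.078, 0], "fingers": 1.0}
    - {"delta_pos": [0, 0, -0.0533], "turn": [0, 0.0891, 0], "fingers": 1.0}
    - {"delta_pos": [0.008, 0, -0.0573], "turn": [0, 0.0955, 0], "fingers": 1.0}
    - {"delta_pos": [0.0173, 0, -0.06], "turn": [0, 0.1003, 0], "fingers": 1.0}
    - {"delta_pos": [0.0333, 0, -0.0653], "turn": [0, 0.1114, 0], "fingers": 1.0}
    - {"delta_pos": [0.0333, 0, -0.0653], "turn": [0, 0.1114, 0], "fingers": 1.0}

```text
clock: 7.55
position: [0.5371, 0.0162, 0.0979]
ee_rot: [0.62, 0.765, 0.11, -0.136]
ft_force: [0.1, -0.4, -2.4]
grip_width: 0.252
grasp_force: 98.6
```

Run:
```python
from h import *
o=get_obs();R=Rn.from_quat(o["ee_rot"]);print(o["clock"],o["position"],o["ft_force"],o["torque"],np.array(o["joint_pos"]).round(2))
d=np.array([-.2054,.9787]);print("y",(o["position"][:2]@d+.0852)*1e3,"th",np.degrees((pose().inv()*R).as_rotvec()))
o3=o["position"];f=lambda y,z,t:o3+np.array([*(d*(y+.010)),z-.098])
p0=np.array(o3)-np.array([*(d*((o["position"][:2]@d+.0852))),o3[2]]) # y=0,z=0
for y,z,t in((.002,.105,22.5),(.015,.112,25),(.030,.120,27.5),(.045,.128,30),(.080,.146,30),(.110,.165,30),(.110,.19,30),(.110,.23,30),(.110,.27,30)):
    P=p0+np.array([*(d*y),z]);print(y,z,t,np.round(R.inv().apply(P-o3),3),np.round((R.inv()*pose(t)).as_rotvec(),3))
c=cam("scene");save(c,"s2.png",(200,120,420,290),3)
```

```text
7.55 [0.53708368 0.01622068 0.09787141] [ 0.08664232 -0.35407155 -2.43089485] [-0.49869523 -0.09735684  0.01109063] [ 0.72  0.48 -0.78  1.76 -0.02  1.1   0.21]
y -9.24180352558135 th [ 1.14144445e-02  2.01092957e+01 -6.30640162e-02]
0.002 0.105 22.5 [ 0.013  0.    -0.003] [-0.     0.042  0.001]
0.015 0.112 25 [ 0.028  0.    -0.005] [-0.     0.085  0.001]
0.03 0.12 27.5 [ 0.044  0.    -0.007] [-0.     0.129  0.001]
0.045 0.128 30 [ 0.061  0.    -0.01 ] [-0.     0.173  0.001]
0.08 0.146 30 [ 0.1    0.    -0.015] [-0.     0.173  0.001]
0.11 0.165 30 [ 0.135  0.    -0.022] [-0.     0.173  0.001]
0.11 0.19 30 [ 0.144  0.    -0.046] [-0.     0.173  0.001]
0.11 0.23 30 [ 0.157  0.    -0.083] [-0.     0.173  0.001]
0.11 0.27 30 [ 0.171  0.    -0.121] [-0.     0.173  0.001]
```

View pics/s2.png

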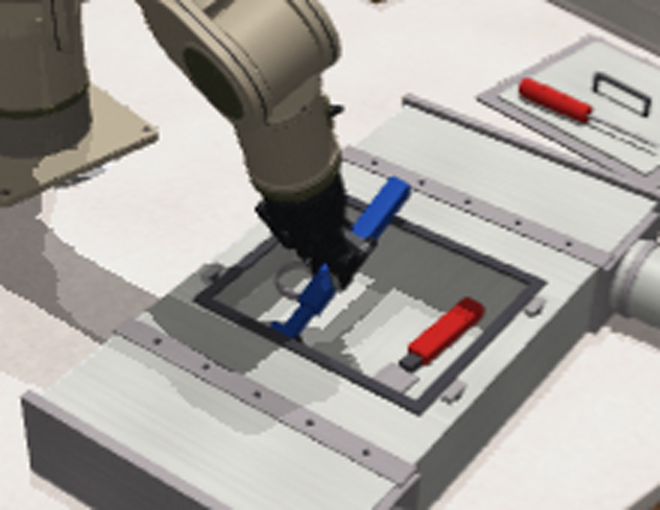

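The handle end (400,190) is out above the far rim, and the head is still in the duct at (290,330). There is no contact force, so I continue.

To row units: 0.1 m / 0.75 = 0.1333, 0.088 m / 0.75 = 0.1173, 0.173 rad / 3.1416 = 0.0551.

Emit:
move_arm:
  plan:
    - {"delta_pos": [0.008, 0, -0.0027], "turn": [0, 0.0064, 0], "fingers": 1.0}
    - {"delta_pos": [0.0173, 0, -0.004], "turn": [0, 0.0134, 0], "fingers": 1.0}
    - {"delta_pos": [0.0267, 0, -0.0053], "turn": [0, 0.0204, 0], "fingers": 1.0}
    - {"delta_pos": [0.0373, 0, -0.0067], "turn": [0, 0.0271, 0], "fingers": 1.0}
    - {"delta_pos": [0.048, 0, -0.008], "turn": [0, 0.0341, 0], "fingers": 1.0}
    - {"delta_pos": [0.0587, 0, -0.0093], "turn": [0, 0.0411, 0], "fingers": 1.0}
    - {"delta_pos": [0.0693, 0, -0.012], "turn": [0, 0.0477, 0], "fingers": 1.0}
    - {"delta_pos": [0.0813, 0, -0.0133], "turn": [0, 0.0551, 0], "fingers": 1.0}
    - {"delta_pos": [0.1, 0, -0.016], "turn": [0, 0.0551, 0], "fingers": 1.0}
    - {"delta_pos": [0.1173, 0, -0.0187], "turn": [0, 0.0551, 0], "fingers": 1.0}
    - {"delta_pos": [0.1333, 0, -0.02], "turn": [0, 0.0551, 0], "fingers": 1.0}
    - {"delta_pos": [0.1333, 0, -0.02], "turn": [0, 0.0551, 0], "fingers": 1.0}

```text
clock: 9.1
position: [0.5188, 0.1035, 0.1468]
ee_rot: [0.608, 0.751, 0.163, -0.2]
ft_force: [-0.6, 0.9, -1.7]
grip_width: 0.255
grasp_force: 98.6
```

Run:
```python
from h import *
o=get_obs();R=Rn.from_quat(o["ee_rot"]);o3=np.array(o["position"]);print(o["clock"],o["ft_force"],o["torque"],np.array(o["joint_pos"]).round(2))
d=np.array([-.2054,.9787]);y0=o3[:2]@d+.0852;print("y",y0*1e3,"z",o3[2],"th",np.degrees((pose().inv()*R).as_rotvec()))
for y,z in((.110,.165),(.110,.19),(.110,.23),(.110,.27)):print(y,z,np.round(R.inv().apply(np.array([*(d*(y-y0)),z-o3[2]])),3))
```

```text
9.1 [-0.55885157  0.91009283 -1.74972691] [-0.69830529 -0.14732449  0.02886394] [ 0.75  0.45 -0.88  1.77 -0.2   1.15  0.21]
y 79.93551167018488 z 0.1467624550071505 th [-1.97411772e-02  2.99302837e+01 -1.38118813e-01]
0.11 0.165 [ 0.035  0.    -0.001]
0.11 0.19 [ 0.048  0.    -0.022]
0.11 0.23 [ 0.068  0.    -0.057]
0.11 0.27 [ 0.088  0.    -0.092]
```

To row units: -0.1 m / 0.75 = -0.1333, -0.092 m / 0.75 = -0.1227.

Emit:
move_arm:
  plan:
    - {"delta_pos": [0.02, 0, 0], "turn": [0, 0, 0], "fingers": 1.0}
    - {"delta_pos": [0.04, 0, -0.0013], "turn": [0, 0, 0], "fingers": 1.0}
    - {"delta_pos": [0.0507, 0, -0.0107], "turn": [0, 0, 0], "fingers": 1.0}
    - {"delta_pos": [0.064, 0, -0.0293], "turn": [0, 0, 0], "fingers": 1.0}
    - {"delta_pos": [0.0773, 0, -0.0533], "turn": [0, 0, 0], "fingers": 1.0}
    - {"delta_pos": [0.0907, 0, -0.076], "turn": [0, 0, 0], "fingers": 1.0}
    - {"delta_pos": [0.104, 0, -0.0987], "turn": [0, 0, 0], "fingers": 1.0}
    - {"delta_pos": [0.1173, 0, -0.1227], "turn": [0, 0, 0], "fingers": 1.0}
    - {"delta_pos": [0.124, 0, -0.1333], "turn": [0, 0, 0], "fingers": 1.0}
    - {"delta_pos": [0.124, 0, -0.1333], "turn": [0, 0, 0], "fingers": 1.0}
    - {"delta_pos": [0.124, 0, -0.1333], "turn": [0, 0, 0], "fingers": 1.0}
    - {"delta_pos": [0.124, 0, -0.1333], "turn": [0, 0, 0], "fingers": 1.0}

```text
clock: 10.6
position: [0.5125, 0.1321, 0.2786]
ee_rot: [0.609, 0.75, 0.163, -0.201]
ft_force: [0.2, 0.2, -1.8]
grip_width: 0.253
grasp_force: 98.6
```

Run:
```python
from h import *
o=get_obs();R=Rn.from_quat(o["ee_rot"]);o3=np.array(o["position"]);print(o["clock"],o3,o["ft_force"],np.abs(o["joint_velocities"]).max(),o["grasp_force"])
for s in(.130,-.200):print("end",o3+R.apply([s,0,.0154]))
print("mid-hatch",np.linalg.norm((o3+R.apply([-.035,0,0]))[:2]-[.575,.037]))
c=cam("scene");save(c,"s3.png",(180,80,430,290),3)
```

```text
10.6 [0.51247579 0.13210532 0.27858326] [ 0.18000915  0.23705223 -1.82725591] 0.004379046989250773 98.57434272766113
end [0.48779996 0.24984621 0.33021024]
end [ 0.54639022 -0.0299226   0.16529634]
mid-hatch 0.08632662383499355
```

View pics/s3.png

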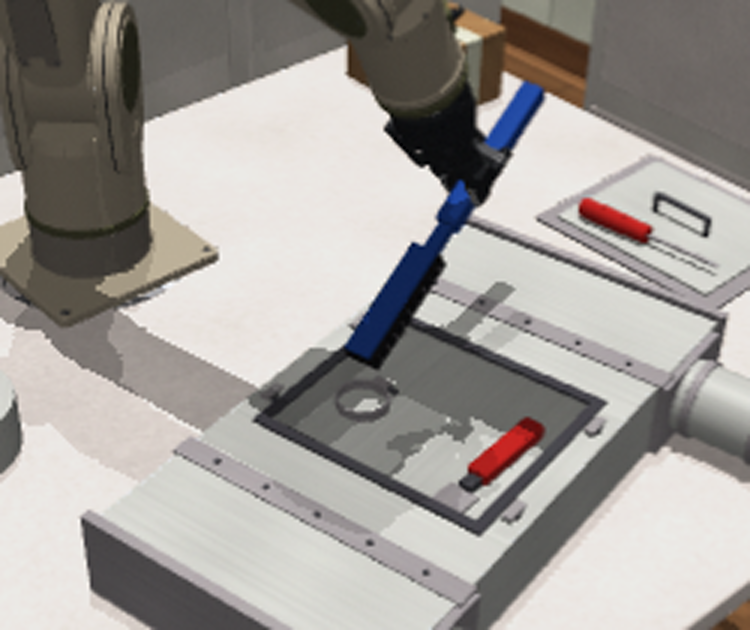

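The whole brush is held above the duct: head end at (365,350), about 165 mm up, and handle end at (530,95). The clamp (363,400) and scraper (505,455) are still in the duct. Handing in.

```bash
python3 -c "
from h import *
print(hand_in())"
```

```text
the job is handed in; nothing more can be done
None
```

The brush came out of the hatch aslant, handle end first, and I handed the job in with the gripper holding it still, its lowest end about 165 mm above the counter; the scraper and clamp are still in the duct, and hand-in returned no verdict.

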